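# Set the condiments into their matching drip trays

### The arm

A 6-joint arm with a two-finger parallel gripper is mounted at the origin on the work surface. World frame = base frame: x ahead of the robot, y to its left, z up, the work surface at z = 0. Lengths are in m, angles in rad, forces in N, time in s.
With the tool pointing down it reaches from about 0.275 to 0.775 m from the base axis. Payload 14.6 kg.
Tool frame: the origin (TCP) lies at the very end of the fingers, on their centre line; the grasp point (between the pads) lies 19 mm behind it; z points along the fingers, y is the line along which they close (so a half turn about z gives the same grasp; the last joint's range is limited). The gripper opens to 85 mm and grips with 20 to 120 N. Pads are 22 mm wide; open, the fingers measure 114 mm over their backs; the gripper's body (76 mm by 85 mm) begins 54 mm behind the grasp point. The pads swing forward as they close: fully open they stand 13 mm farther back than shut.
Start: joints at [1.01, 0.263, -0.048, 1.259, 0, 1.415], TCP at [0.207, 0.482, 0.231] pointing down, gripper open.
Joint ranges: [-2.65, 2.65], [-0.89, 1.7], [-1.18, 1.37], [-2.13, 2.11], [-1.35, 1.29], [-3.14, 3.14]. Speed limits (rad/s): [1.89, 1.89, 2.57, 2.79, 3.14, 3.14].

### API

Orientations are given as a rotation vector (axis times angle).
In Python, from bench import read_state, capture, get_calibration, finish_job gives the robot as it stands.
- The arm moves only by the shell command python3 -m handwheel 'ROWS' [FORCE]. ROWS is text: rows parted by semicolons, each of 5 numbers parted by spaces: the shift along the tool's x, y, z as a fraction of full scale, then the turn about the tool's z as a fraction of full scale, then the opening, from 0 (shut) to 1 (fully open). In form: tx ty tz spin claw; .... A call has exactly 10 rows; each row is the pose to reach, as a shift and turn from the pose commanded when the call began, along the tool's axes at that moment; what a row does not reach only later rows make up. Full scale, the value 1, is 100 mm for a shift and 30 degrees for a turn. A row lasts 1/10 s, in which the tool goes at most 50 mm and 8.59 degrees, less where a joint would pass 70% of its speed; a pose out of reach is approached as far as the arm can. A call with a number of a shift or a turn outside -1 to 1 is refused whole. A call with a gripper value outside its range is refused whole. The fingers move at their own pace and stop on an object; FORCE is the grip in N (left out, the last holds). Time passes only in rows, so rows that repeat a pose let the fingers close, or fill a call up. It gives the time, the measured TCP pose, the force, the opening and the grip force at its end, in the units of the state.
- read_state(): the state, without advancing time (a new reading comes with each control period).
- capture(name): name is "side" or "top"; returns (picture, depth): 420x560x3 uint8, red, green, blue; 420x560 float32, m along the optical axis (not along the pixel's ray), 0 where there is no reading.
- get_calibration(name): a dict with "fovy" (degrees; the focal length in pixels is half the picture's height over the tangent of half this angle, whatever the lens; pixels are square), "cx", "cy" (the principal point, pixels), "extrinsics" (4x4, takes a point from camera to world coordinates). Camera axes: x right, y up, looking along -z (the intrinsics and any distortion apply to the point x, -y, -z); pixel columns grow to the right and rows downward; lengths in m; the calibration is good to about 2 mm. A picture is of the moment at which its call begins. get_calibration takes no time and is no camera call.
- finish_job(): hands the job in; it is judged then, once.
The state is a dict: "clock": time; "q": joint angles; "qd": joint speeds; "tau": joint torques, N m; "tool_pos": TCP position; "ee_rot": TCP orientation; "ft_force": force on the tool from outside, world axes, zero at the start; "torque": the same for the moment, N m; "finger_gap": opening from 0.0 (shut) to 1.0 (fully open); "gripper_force": force on a finger pad.
Only numpy, scipy, OpenCV 4.12 (cv2) and the standard library are available. Lean on these libraries where they do the work, as an engineer would, in place of code of your own. Each camera call takes 0.05 s, during which the arm holds its last target. There are 200 camera calls.

### The job

Tidy the condiment counter: stand the sauce bottle, the shaker, the soy cruet and the packet caddy each in the drip tray that matches the shape and size of its foot, flat on the tray floor inside the rim. Keep all four upright throughout, and leave the teacup and the toothpick pot standing where they are.

Things in the scene. Friction and masses are not known exactly. Their poses are not given: they have to be found in the camera images.
- sauce_mid (a point): Squeeze bottle for sauce: amber round body 60 mm in diameter and straight for 60 mm from the counter, then a white cap and a nozzle on top; 92 mm tall in all, about 0.22 kg. Loose, standing. Point: on its axis, half-way up (46 mm above its foot). z points up.
- shaker_mid (a point): Spice shaker: slim round glass body with a steel cap with little holes, 40 mm in diameter all the way up, 84 mm tall, about 0.11 kg. Loose, standing. Point: on its axis, half-way up (42 mm above its foot). z points up.
- soy_mid (a point): Soy cruet: amber square body 46 x 46 mm and 58 mm high, then a short neck and a smaller black square lid (34 mm) with a short spout; 80 mm tall in all, about 0.20 kg. Loose, standing. Point: on its axis, half-way up (40 mm above its foot); x and y are square to its sides. z points up.
- caddy_mid (a point): Packet caddy: oblong steel box full of upright paper packets, 74 mm long (its x) and 38 mm wide (its y), walls 55 mm high, packets up to 70 mm above its foot, about 0.18 kg. Loose, standing. Point: centre, 35 mm above its foot. z points up.
- tray_large_round_floor (a point): Larger round grey drip tray: recess 78 mm in diameter, 86 mm outside. Fixed to the counter, does not move. Floor 3 mm thick, rim 4 mm thick, rim top 10 mm above the counter (7 mm above the floor). Point: centre of the recess floor; z up.
- tray_small_round_floor (a point): Smaller round grey drip tray: recess 58 mm in diameter, 66 mm outside. Fixed to the counter, does not move. Floor 3 mm thick, rim 4 mm thick, rim top 10 mm above the counter (7 mm above the floor). Point: centre of the recess floor; z up.
- tray_square_floor (a point): Square grey drip tray: recess 64 x 64 mm, 72 mm outside. Fixed to the counter, does not move. Floor 3 mm thick, rim 4 mm thick, rim top 10 mm above the counter (7 mm above the floor). Point: centre of the recess floor; z up, x and y square to its sides.
- tray_oblong_floor (a point): Oblong grey drip tray: recess 92 mm long (x) by 56 mm wide (y), 100 x 64 mm outside. Fixed to the counter, does not move. Floor 3 mm thick, rim 4 mm thick, rim top 10 mm above the counter (7 mm above the floor). Point: centre of the recess floor; z up, x along its length.
- teacup_mid (a point): Bystander: empty white handleless teacup, 68 mm across the rim, 72 mm tall, standing loose. Point: on its axis, 36 mm up. It stays where it is.
- pickpot_mid (a point): Bystander: brown clay pot 46 mm in diameter with toothpicks, 63 mm tall in all, standing loose. Point: on its axis, 32 mm up. It stays where it is. (Two sauce dishes, a bottle cap and a chopstick rest, all under 20 mm high, also lie about.)
Things that resemble listed ones, but are neither listed nor needed, are in the scene too. What is shaped like the part that bears teacup_mid but blue is not meant.

How it is judged:
By the outcome, as a careful person would: the job done as asked, in the order asked, and still so for the second after the job is handed in, with the robot touching nothing.
It also fails if it takes over 128 s, if anything falls off the work surface, if the arm or the gripper's body presses on something with over 40 N, if the wrist force passes 120 N, or if a joint passes its speed limit or range.

## Working session

There is one attempt and no reset: what is moved stays moved. The work goes in short steps, Python scripts to look and compute and a shell command to move; the robot and the scene stay as the last step left them, time stands still between calls to the robot, and variables do not carry over. Pictures are saved under pics/ and viewed, at most 14 in all, crops included, and the job is handed in when it is done.

```bash
ls; mkdir -p pics; python3 - <<'E'
from bench import *
import cv2,numpy as np
for n in("top","side"):
    p,d=capture(n);cv2.imwrite(f"pics/{n}0.png",p[:,:,::-1]);np.savez(f"{n}0.npz",p=p,d=d)
    c=get_calibration(n);print(n,c,d[d>0].min(),d.max(),(d==0).mean())
s=read_state();print({k:np.round(v,3) for k,v in s.items()})
E
```

```text
pics
top {'fovy': 57.37728781337067, 'cx': 273.19198922315456, 'cy': 208.52023152641326, 'extrinsics': array([[ 0.00962206,  0.99812747, -0.06040668,  0.46480318],
       [-0.9999528 ,  0.00952298, -0.00192804, -0.0129177 ],
       [-0.00134918,  0.06042238,  0.99817199,  1.18232232],
       [ 0.        ,  0.        ,  0.        ,  1.        ]])} 0.605476 2.019231 0.003966836734693877
side {'fovy': 49.6175984246243, 'cx': 283.7353472571637, 'cy': 212.84363797988868, 'extrinsics': array([[ 0.66683569,  0.52979143, -0.52407176, -0.08151137],
       [-0.74517658,  0.4679405 , -0.47512477, -0.56049217],
       [-0.00648263,  0.70735616,  0.70682759,  0.92449937],
       [ 0.        ,  0.        ,  0.        ,  1.        ]])} 0.7255907 3.4372158 0.004056122448979592
{'clock': np.float64(0.1), 'q': array([ 1.01 ,  0.263, -0.049,  1.259,  0.   ,  1.415]), 'qd': array([ 0.001, -0.001,  0.   ,  0.   ,  0.   , -0.002]), 'tau': array([ 3.0000e-03, -6.3858e+01,  3.8506e+01,  1.0000e-02, -0.0000e+00,
       -0.0000e+00]), 'tool_pos': array([0.207, 0.482, 0.231]), 'ee_rot': array([-6.330e-01, -3.077e+00,  1.000e-03]), 'ft_force': array([-0.274, -0.11 , -0.281]), 'torque': array([ 0.025,  0.066, -0.033]), 'gripper_force': np.float64(0.0), 'finger_gap': np.float64(0.999)}
```

View pics/top0.png

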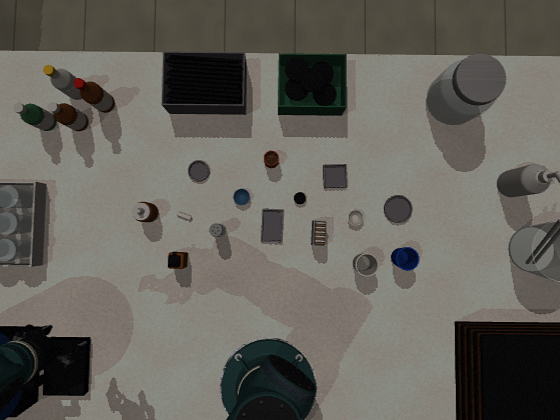

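View pics/side0.png

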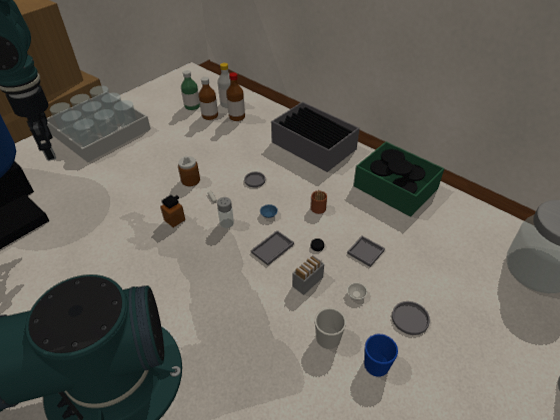

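The top view shows sauce at (145,211), shaker (217,230), soy (177,260) and caddy (319,232). The trays are small round (199,171), large round (398,209), square (335,176) and oblong (272,225). The white teacup is at (365,263), with the blue lookalike at (405,258), and the pickpot is at (271,158). The side view shows the same layout, with everything standing.

```bash
cat > h.py <<'E'
import numpy as np,cv2
from bench import *
def cam(n):
    c=get_calibration(n);return 210/np.tan(np.radians(c["fovy"]/2)),c["cx"],c["cy"],c["extrinsics"]
def cloud(n,d):
    f,cx,cy,E=cam(n);v,u=np.mgrid[:420,:560]
    P=np.stack([(u-cx)/f*d,-(v-cy)/f*d,-d],-1)
    return P@E[:3,:3].T+E[:3,3]
def ray(n,u,v,z):
    f,cx,cy,E=cam(n);r=E[:3,:3]@[(u-cx)/f,-(v-cy)/f,-1];return E[:3,3]+r*(z-E[2,3])/r[2]
def proj(n,X):
    f,cx,cy,E=cam(n);p=(np.asarray(X)-E[:3,3])@E[:3,:3];return np.stack([cx+f*p[...,0]/-p[...,2],cy-f*p[...,1]/-p[...,2]],-1)
E
python3 - <<'E'
from h import *
px=dict(sauce=(145,211),shaker=(217,230),soy=(177,260),caddy=(319,232),tS=(199,171),tL=(398,209),tsq=(335,176),tob=(272,225),pot=(271,158),cup=(365,263))
ps=dict(sauce=(189,172),shaker=(225,212),soy=(172,211),caddy=(308,275),tS=(255,180),tL=(410,318),tsq=(366,251),tob=(272,248),pot=(319,202),cup=(329,330))
C={}
for n in("top","side"):
    a=np.load(n+"0.npz");P=cloud(n,a["d"]);C[n]=P
    for y0 in(-.4,-.2,0,.2):
      for x0 in(.3,.5,.7):
        m=(abs(P[...,0]-x0-.0)<.1)&(abs(P[...,1]-y0-.1)<.1)&(abs(P[...,2])<.05)
        if m.sum():print(n,x0,y0+.1,m.sum(),"z med %.1f std %.1f"%(1e3*np.median(P[m][:,2]),1e3*np.std(P[m][:,2])))
for k in px:
    for n,q in(("top",px),("side",ps)):
        u,v=q[k];c=C[n][v-1:v+2,u-1:u+2].reshape(-1,3);print(k,n,np.round(np.median(c,0),4))
# height-coloured ortho maps 1mm/px, rows = x descending
for n in C:
    M=np.zeros((420,640),np.float32);P=C[n].reshape(-1,3)
    r=((.68-P[:,0])*1e3).astype(int);c=((.34-P[:,1])*1e3).astype(int)
    ok=(r>=0)&(r<420)&(c>=0)&(c<640)
    I=np.zeros((420,640,3),np.uint8)
    z=P[ok,2];o=np.argsort(z)
    col=cv2.applyColorMap(np.clip((z*1000+5)*2.5,0,255).astype(np.uint8),cv2.COLORMAP_TURBO)[:,0]
    for dr in range(3):
      for dc in range(3):
        I[np.clip(r[ok][o]+dr-1,0,419),np.clip(c[ok][o]+dc-1,0,639)]=col[o]
    cv2.imwrite(f"pics/o_{n}.png",I)
a=cv2.imread("pics/o_top.png");b=cv2.imread("pics/o_side.png");cv2.imwrite("pics/o.png",cv2.resize(np.vstack([a[60:380],b[60:380]]),(600,600)))
E
```

```text
top 0.3 -0.30000000000000004 4144 z med -0.1 std 6.9
top 0.5 -0.30000000000000004 4198 z med 0.3 std 4.5
top 0.7 -0.30000000000000004 4068 z med 0.2 std 2.7
top 0.3 -0.1 4318 z med -0.2 std 2.2
top 0.5 -0.1 3979 z med 0.4 std 6.1
top 0.7 -0.1 4071 z med 0.4 std 4.9
top 0.3 0.1 4325 z med 0.1 std 2.3
top 0.5 0.1 4030 z med 0.5 std 4.5
top 0.7 0.1 4043 z med 0.4 std 4.6
top 0.3 0.30000000000000004 4067 z med 0.1 std 4.0
top 0.5 0.30000000000000004 3973 z med 0.4 std 5.3
top 0.7 0.30000000000000004 4052 z med 0.6 std 2.7
side 0.3 -0.30000000000000004 7922 z med 1.0 std 8.4
side 0.5 -0.30000000000000004 5262 z med 1.5 std 6.7
side 0.7 -0.30000000000000004 4596 z med 1.2 std 2.3
side 0.3 -0.1 6250 z med 0.8 std 1.7
side 0.5 -0.1 4264 z med 1.6 std 8.6
side 0.7 -0.1 3737 z med 1.6 std 7.0
side 0.3 0.1 4812 z med 0.9 std 1.8
side 0.5 0.1 3639 z med 1.6 std 7.0
side 0.7 0.1 2747 z med 1.4 std 6.3
side 0.3 0.30000000000000004 3756 z med 1.1 std 7.5
side 0.5 0.30000000000000004 2604 z med 1.6 std 8.7
side 0.7 0.30000000000000004 2389 z med 1.6 std 2.7
sauce top [0.5211 0.3599 0.0748]
sauce side [0.504  0.3503 0.0561]
shaker top [0.4682 0.149  0.0843]
shaker side [0.4567 0.1409 0.0616]
soy top [0.3817 0.263  0.0814]
soy side [0.3651 0.2538 0.0578]
caddy top [ 0.4653 -0.147   0.0662]
caddy side [ 0.4448 -0.1582  0.0543]
tS top [0.6505 0.2204 0.0024]
tS side [0.6493 0.2221 0.0039]
tL top [ 0.5385 -0.3954  0.0016]
tL side [ 0.5386 -0.392   0.0026]
tsq top [ 0.6389 -0.2003  0.0028]
tsq side [ 0.6379 -0.1995  0.0046]
tob top [ 0.4855 -0.0074  0.0017]
tob side [ 0.4821 -0.0067  0.0041]
pot top [ 0.6896 -0.0023  0.0065]
pot side [ 0.6686 -0.0144  0.0457]
cup top [ 0.3725 -0.292   0.0053]
cup side [ 0.3869 -0.2714  0.006 ]
```

View pics/o.png

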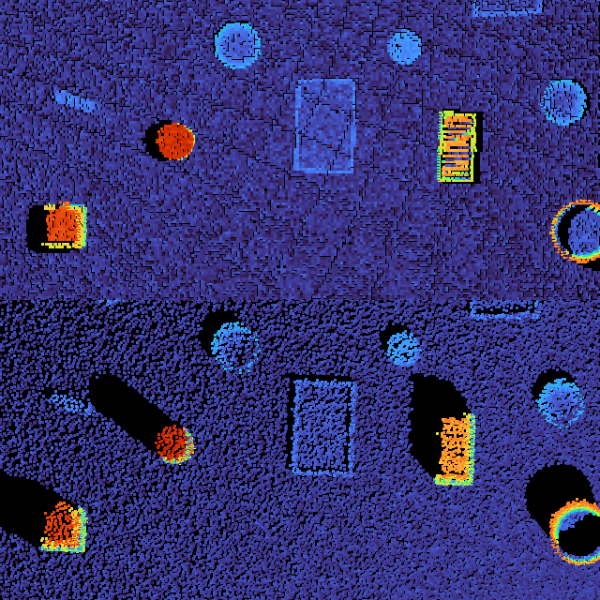

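The height map agrees between the two views and needs no lens correction. Next I fit poses from both clouds.

```bash
cat >> h.py <<'E'
from scipy.optimize import least_squares
def circ(p):
    c=np.median(p,0);r=least_squares(lambda q:np.hypot(*(p-q[:2]).T)-q[2],[*c,.03],loss="soft_l1",f_scale=.002).x;return np.round(np.r_[r[:2]*1e3,r[2]*2e3],1)
def rect(p):
    (c,s,a)=cv2.minAreaRect((p*1e3).astype(np.float32));return np.round([*c,*s,a],1)
def band(P,x,y,R,z0,z1):
    m=(np.hypot(P[...,0]-x,P[...,1]-y)<R)&(P[...,2]>z0)&(P[...,2]<z1);return P[m][:,:2],np.round(1e3*np.percentile(P[m][:,2],[50,95]) if m.any() else [0,0],1)
E
python3 - <<'E'
from h import *
for n in("top","side"):
    P=cloud(n,np.load(n+"0.npz")["d"])
    if n=="side":P[...,2]-=.0013
    for k,x,y,R in(("tS",.650,.221,.05),("tL",.5385,-.394,.06)):
        p,z=band(P,x,y,R,.0065,.013);print(n,k,circ(p),z,len(p))
    for k,x,y,R in(("tsq",.638,-.2,.06),("tob",.484,-.007,.075)):
        p,z=band(P,x,y,R,.007,.0125);print(n,k,rect(p),z,len(p))
    for k,x,y,R,a,b in(("sauce_body",.51,.352,.05,.045,.064),("sauce_cap",.51,.352,.05,.066,.12),("shaker",.465,.147,.04,.075,.1),("soy_lid",.377,.26,.05,.07,.1),("soy_body",.377,.26,.05,.04,.062),("caddy_wall",.462,-.147,.06,.045,.058),("caddy_top",.462,-.147,.06,.06,.08),("pot",.68,-.002,.045,.035,.08),("cup",.375,-.28,.05,.066,.08)):
        p,z=band(P,x,y,R,a,b);print(n,k,circ(p) if k in("cup","pot") else "",rect(p),z,len(p))
E
```

```text
top tS [652.  221.4  60.1] [ 8.6 12.3] 92
top tL [ 539.5 -392.7   79.8] [ 9.2 12.2] 132
top tsq [ 639.5 -200.1   72.1   71.6    2.7] [ 9.5 11.8] 120
top tob [488.1 -10.9 107.   82.8   6. ] [ 9.2 12.2] 141
top sauce_body  [519.6 365.7  45.5  58.8  77.3] [58.6 63.6] 70
top sauce_cap  [522.6 371.7  53.1  50.3  88.1] [75.7 90.2] 266
top shaker  [469.8 153.1  37.1  37.3  23.7] [84.2 87.2] 147
top soy_lid  [383.4 272.2  34.3  41.8  86.8] [79.4 83. ] 163
top soy_body  [378.4 271.1  44.8  46.   86.6] [56.8 61. ] 101
top caddy_wall  [ 463.8 -147.8   39.1   73.3   89.8] [53.9 57.5] 102
top caddy_top  [ 467.  -146.7   67.3   30.7    1.6] [68.1 72. ] 138
top pot [684.5  -3.1  40.5] [ 6.843e+02 -2.800e+00  4.290e+01  4.190e+01  1.000e-01] [49.1 61.6] 91
top cup [ 373.5 -280.9   63. ] [ 373.6 -281.2   64.6   65.8   22.5] [71.1 74.6] 118
side tS [649.3 223.7  61.4] [ 9.  12.3] 84
side tL [ 537.9 -391.2   81.2] [ 9.1 11.7] 216
side tsq [ 637.1 -198.4   75.1   73.3    1. ] [ 9.2 12.1] 145
side tob [483.6  -5.   66.  101.7  86.7] [ 9.4 11.9] 159
side sauce_body  [506.8 360.   30.7  58.7  51. ] [56.5 63.6] 114
side sauce_cap  [518.2 372.9  52.7  50.    9.6] [75.  87.5] 186
side shaker  [466.4 154.1  37.1  35.7  41.8] [83.  86.3] 137
side soy_lid  [381.1 273.5  45.7  36.2   0.9] [78.8 82.1] 150
side soy_body  [375.4 271.4  46.4  45.9  87. ] [54.9 60.1] 190
side caddy_wall  [ 461.  -145.8   39.9   76.2   89.4] [52.8 56.9] 185
side caddy_top  [ 461.6 -145.2   29.2   63.7   87.1] [66.9 71.2] 277
side pot [681.2  -1.8  37.8] [682.3  -0.8  44.3  45.8  86.5] [47.1 61.1] 179
side cup [ 371.4 -280.    63.2] [ 371.1 -279.7   67.2   66.3   39. ] [70.9 73.4] 210
```

```bash

python3 -m handwheel '-0.1 -0.01 0 -0.1 1; -0.2 -0.03 0 -0.2 1; -0.35 -0.05 0 -0.35 1; -0.5 -0.08 0 -0.5 1; -0.65 -0.1 0 -0.65 1; -0.8 -0.12 0 -0.75 1; -0.9 -0.14 0 -0.773 1; -0.932 -0.144 0 -0.773 1; -0.932 -0.144 0 -0.773 1; -0.932 -0.144 0 -0.773 1' 40
python3 -c "from bench import *;s=read_state();print(s['tool_pos'],s['ee_rot'],s['q'])"
```

```text
clock: 1.1
tool_pos: [0.2868, 0.4325, 0.2312]
ee_rot: [-0.002, -3.141, 0.0]
ft_force: [-1.1, 0.3, 0.2]
finger_gap: 1.0
gripper_force: 0.0
[0.28682438 0.43246519 0.23118562] [-2.03365112e-03 -3.14129385e+00  2.38251983e-04] [ 8.27990914e-01  2.52911524e-01 -6.28563334e-02  1.25534177e+00
  1.17208151e-04  8.29285682e-01]
```

```bash

python3 -m handwheel '-0.1 -0.03 0.05 0 1; -0.2 -0.06 0.1 0 1; -0.35 -0.1 0.15 0 1; -0.5 -0.15 0.2 0 1; -0.65 -0.2 0.25 0 1; -0.8 -0.25 0.3 0 1; -0.9 -0.3 0.35 0 1; -1 -0.3 0.4 0 1; -1 -0.3 0.4 0 1; -1 -0.3 0.4 0 1' 
python3 -m handwheel '-0.1 -0.03 0.05 0 1; -0.2 -0.06 0.1 0 1; -0.35 -0.1 0.15 0 1; -0.5 -0.15 0.2 0 1; -0.65 -0.2 0.25 0 1; -0.8 -0.25 0.3 0 1; -0.9 -0.3 0.35 0 1; -1 -0.305 0.4 0 1; -1 -0.305 0.4 0 1; -1 -0.305 0.4 0 1' 
python3 -m handwheel '-0.1 0 0 0 1; -0.2 0 0 0 1; -0.332 0 0 0 1; -0.332 0 0.1 0 1; -0.332 0 0.2 0 1; -0.332 0 0.3 0 1; -0.332 0 0.4 0 1; -0.332 0 0.4 0 1; -0.332 0 0.4 0 1; -0.332 0 0.4 0 1' 
python3 - <<'E'
from h import *
p,d=capture("side");cv2.imwrite("pics/s1.png",cv2.resize(p[60:300,60:380,::-1],(800,600)))
E
```

```text
clock: 2.1
tool_pos: [0.3871, 0.4023, 0.1912]
ee_rot: [-0.002, -3.141, 0.0]
ft_force: [-0.3, 0.8, -0.0]
finger_gap: 1.003
gripper_force: 0.0
clock: 3.1
tool_pos: [0.487, 0.3717, 0.1512]
ee_rot: [-0.002, -3.141, 0.0]
ft_force: [-0.6, -0.1, 0.4]
finger_gap: 1.001
gripper_force: 0.0
clock: 4.1
tool_pos: [0.5205, 0.3717, 0.1117]
ee_rot: [0.002, 3.141, 0.001]
ft_force: [0.5, -0.7, -1.0]
finger_gap: 1.001
gripper_force: 0.0
```

View pics/s1.png

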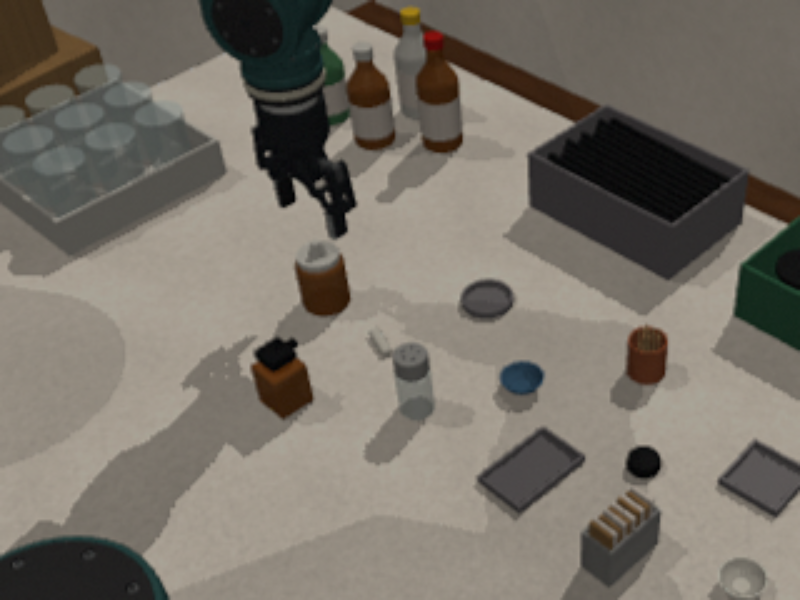

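Crop view: the open fingers at (310,200) stand centred over the sauce cap at (320,255), and nothing has been disturbed. I descend and grip.

```bash

python3 -m handwheel '0 0 0.08 0 1; 0 0 0.2 0 1; 0 0 0.32 0 1; 0 0 0.44 0 1; 0 0 0.56 0 1; 0 0 0.68 0 1; 0 0 0.78 0 1; 0 0 0.83 0 1; 0 0 0.85 0 1; 0 0 0.85 0 1' 
python3 -m handwheel '0 0 0 0 0.8; 0 0 0 0 0.7; 0 0 0 0 0.6; 0 0 0 0 0.5; 0 0 0 0 0.4; 0 0 0 0 0.4; 0 0 0 0 0.4; 0 0 0 0 0.4; 0 0 0 0 0.4; 0 0 0 0 0.4' 40
python3 -m handwheel '0 0 -0.05 0 0.4; 0 0 -0.15 0 0.4; 0 0 -0.27 0 0.4; 0 0 -0.4 0 0.4; 0 0 -0.55 0 0.4; 0 0 -0.7 0 0.4; 0 0 -0.85 0 0.4; 0 0 -0.95 0 0.4; 0 0 -1 0 0.4; 0 0 -1 0 0.4' 
python3 - <<'E'
from h import *
p,d=capture("side");cv2.imwrite("pics/s2.png",cv2.resize(p[60:240,100:340,::-1],(640,480)))
E
```

```text
clock: 5.15
tool_pos: [0.5204, 0.3716, 0.0263]
ee_rot: [0.002, 3.142, 0.0]
ft_force: [-0.7, 0.3, -0.1]
finger_gap: 1.002
gripper_force: 0.0
clock: 6.15
tool_pos: [0.5207, 0.372, 0.0272]
ee_rot: [0.001, 3.14, 0.001]
ft_force: [-1.9, -0.0, 6.2]
finger_gap: 0.687
gripper_force: 43.1
clock: 7.15
tool_pos: [0.5206, 0.3717, 0.127]
ee_rot: [0.002, 3.141, 0.001]
ft_force: [-0.4, -0.4, -3.1]
finger_gap: 0.683
gripper_force: 43.8
```

View pics/s2.png

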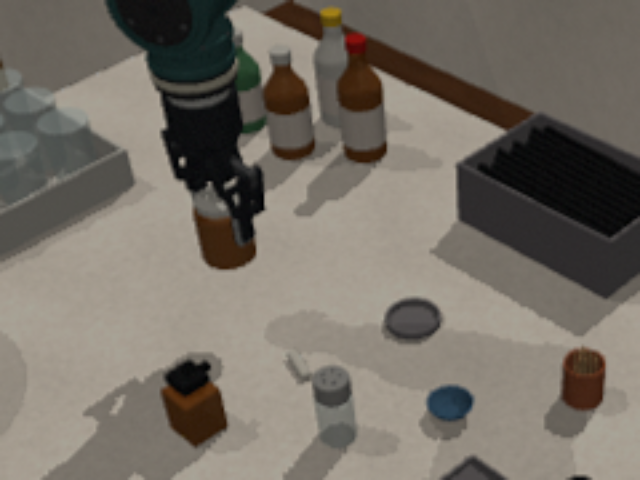

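Sauce is held upright at (225,230), clear of the counter. I carry it across to the large round tray.

```bash

python3 -m handwheel '0 -0.05 -0.02 0 0.4; 0 -0.15 -0.05 0 0.4; 0 -0.28 -0.1 0 0.4; 0 -0.42 -0.1 0 0.4; 0 -0.56 -0.1 0 0.4; 0 -0.7 -0.1 0 0.4; 0 -0.82 -0.1 0 0.4; 0 -0.92 -0.1 0 0.4; 0 -0.98 -0.1 0 0.4; 0 -1 -0.1 0 0.4' >/dev/null
python3 -m handwheel '0 -0.05 0 0 0.4; 0 -0.15 0 0 0.4; 0 -0.28 0 0 0.4; 0 -0.42 0 0 0.4; 0 -0.56 0 0 0.4; 0 -0.7 0 0 0.4; 0 -0.82 0 0 0.4; 0 -0.92 0 0 0.4; 0 -0.98 0 0 0.4; 0 -1 0 0 0.4' >/dev/null
python3 -m handwheel '0 -0.05 0 0 0.4; 0 -0.15 0 0 0.4; 0 -0.28 0 0 0.4; 0 -0.42 0 0 0.4; 0 -0.56 0 0 0.4; 0 -0.7 0 0 0.4; 0 -0.82 0 0 0.4; 0 -0.92 0 0 0.4; 0 -0.98 0 0 0.4; 0 -1 0 0 0.4' >/dev/null
python3 -m handwheel '0 -0.05 0 0 0.4; 0 -0.15 0 0 0.4; 0 -0.28 0 0 0.4; 0 -0.42 0 0 0.4; 0 -0.56 0 0 0.4; 0 -0.7 0 0 0.4; 0 -0.82 0 0 0.4; 0 -0.92 0 0 0.4; 0 -0.98 0 0 0.4; 0 -1 0 0 0.4' >/dev/null
python3 -m handwheel '0 -0.05 0 0 0.4; 0 -0.15 0 0 0.4; 0 -0.28 0 0 0.4; 0 -0.42 0 0 0.4; 0 -0.56 0 0 0.4; 0 -0.7 0 0 0.4; 0 -0.82 0 0 0.4; 0 -0.92 0 0 0.4; 0 -0.98 0 0 0.4; 0 -1 0 0 0.4' >/dev/null
python3 -m handwheel '0 -0.05 0 0 0.4; 0 -0.15 0 0 0.4; 0 -0.28 0 0 0.4; 0 -0.42 0 0 0.4; 0 -0.56 0 0 0.4; 0 -0.7 0 0 0.4; 0 -0.82 0 0 0.4; 0 -0.92 0 0 0.4; 0 -0.98 0 0 0.4; 0 -1 0 0 0.4' >/dev/null
python3 -m handwheel '-0.05 -0.05 0 0 0.4; -0.1 -0.15 0 0 0.4; -0.18 -0.28 0 0 0.4; -0.18 -0.42 0 0 0.4; -0.18 -0.56 0 0 0.4; -0.18 -0.7 0 0 0.4; -0.18 -0.82 0 0 0.4; -0.18 -0.92 0 0 0.4; -0.18 -0.98 0 0 0.4; -0.18 -1 0 0 0.4'
python3 -m handwheel '0 -0.05 0 0 0.4; 0 -0.12 0 0 0.4; 0 -0.21 0 0 0.4; 0 -0.3 0 0 0.4; 0 -0.4 0 0 0.4; 0 -0.5 0 0 0.4; 0 -0.58 0 0 0.4; 0 -0.62 0 0 0.4; 0 -0.637 0 0 0.4; 0 -0.637 0 0 0.4'
python3 - <<'E'
from h import *
for n in("top","side"):
    p,d=capture(n);P=cloud(n,d);x,y=.5387,-.392
    if n=="side":P[...,2]-=.0013
    a,z=band(P,x,y,.06,.0065,.014);print(n,circ(a),len(a))
    # held bottle amber points
    h=cv2.cvtColor(p,cv2.COLOR_RGB2HSV);m=(h[...,1]>140)&(h[...,0]<20)&(h[...,2]>40)&(np.hypot(P[...,0]-x,P[...,1]-y)<.06)&(P[...,2]>.08)
    if m.sum()>5:print(m.sum(),np.round(1e3*P[m].min(0)),np.round(1e3*P[m].max(0)))
    if n=="side":cv2.imwrite("pics/s3.png",cv2.resize(p[180:420,280:560,::-1],(700,600)))
E
```

```text
clock: 14.2
tool_pos: [0.5375, -0.329, 0.1362]
ee_rot: [-0.002, -3.142, -0.0]
ft_force: [-0.7, -0.5, -3.0]
finger_gap: 0.685
gripper_force: 43.8
clock: 15.2
tool_pos: [0.5375, -0.3922, 0.1362]
ee_rot: [-0.002, -3.142, -0.0]
ft_force: [0.3, 0.3, -2.5]
finger_gap: 0.685
gripper_force: 43.8
top [ 539.9 -393.3   80. ] 99
48 [ 507. -400.  137.] [ 566. -343.  231.]
side [ 537.9 -391.1   81.2] 213
553 [ 504. -421.  110.] [ 537. -363.  176.]
```

View pics/s3.png

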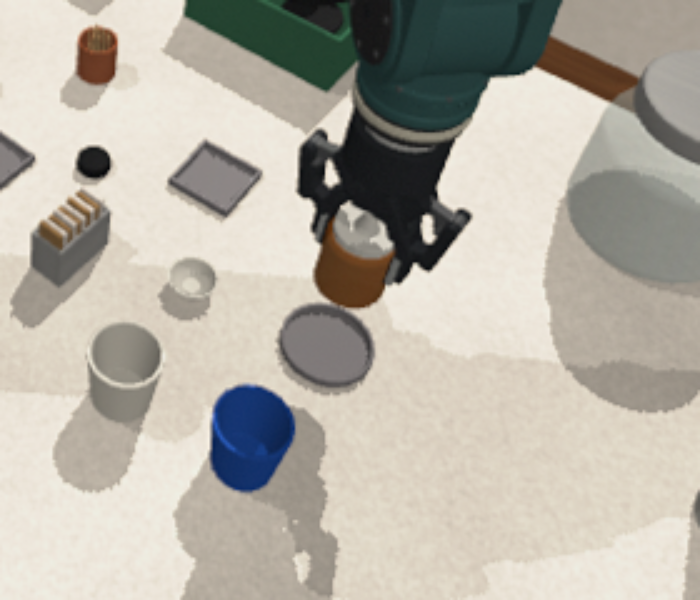

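The bottle at (352,255) hangs upright, foot at 110 mm, over the tray at (326,345). I lower it, release and retreat.

```bash

python3 -m handwheel '0 0 0.05 0 0.4; 0 0 0.15 0 0.4; 0 0 0.28 0 0.4; 0 0 0.42 0 0.4; 0 0 0.56 0 0.4; 0 0 0.7 0 0.4; 0 0 0.8 0 0.4; 0 0 0.88 0 0.4; 0 0 0.92 0 0.4; 0 0 0.92 0 0.4'
python3 -m handwheel '0 0 0.03 0 0.4; 0 0 0.06 0 0.4; 0 0 0.09 0 0.4; 0 0 0.12 0 0.4; 0 0 0.14 0 0.4; 0 0 0.145 0 0.4; 0 0 0.15 0 0.4; 0 0 0.15 0 0.4; 0 0 0.15 0 0.4; 0 0 0.15 0 0.4'
python3 -m handwheel '0 0 0 0 0.6; 0 0 0 0 0.7; 0 0 0 0 0.75; 0 0 0 0 0.8; 0 0 0 0 0.85; 0 0 0 0 0.9; 0 0 0 0 1; 0 0 0 0 1; 0 0 0 0 1; 0 0 0 0 1'
python3 -m handwheel '0 0 -0.03 0 1; 0 0 -0.1 0 1; 0 0 -0.2 0 1; 0 0 -0.32 0 1; 0 0 -0.46 0 1; 0 0 -0.6 0 1; 0 0 -0.75 0 1; 0 0 -0.88 0 1; 0 0 -0.97 0 1; 0 0 -1 0 1'
python3 - <<'E'
from h import *
for n in("top","side"):
    p,d=capture(n);P=cloud(n,d);x,y=.5387,-.392
    if n=="side":P[...,2]-=.0013
    for a,b in((.03,.066),(.068,.1)):
        q,z=band(P,x,y,.045,a,b);print(n,rect(q),z,len(q))
    if n=="side":cv2.imwrite("pics/s4.png",cv2.resize(p[230:390,330:530,::-1],(500,400)))
E
```

```text
clock: 16.3
tool_pos: [0.5374, -0.392, 0.0439]
ee_rot: [-0.002, -3.141, -0.001]
ft_force: [-0.3, -0.6, -1.9]
finger_gap: 0.685
gripper_force: 43.8
clock: 17.3
tool_pos: [0.5375, -0.3921, 0.0302]
ee_rot: [0.002, 3.141, -0.001]
ft_force: [-3.5, 3.0, 9.7]
finger_gap: 0.682
gripper_force: 45.1
clock: 18.3
tool_pos: [0.5375, -0.3921, 0.0293]
ee_rot: [-0.002, -3.142, -0.0]
ft_force: [-0.2, -0.3, 0.7]
finger_gap: 1.001
gripper_force: 0.0
clock: 19.3
tool_pos: [0.5379, -0.3925, 0.1308]
ee_rot: [0.002, 3.14, -0.002]
ft_force: [-0.2, -0.0, -0.2]
finger_gap: 1.005
gripper_force: 0.0
top [ 523.7 -381.2   56.7   24.4   49.4] [51.4 65. ] 66
top [ 523.7 -394.4   25.2   51.5   11.2] [77.4 82.8] 109
side [ 522.3 -395.7   37.2   59.2   18.5] [51.1 65. ] 293
side [ 535.4 -392.3   51.2   53.7   90. ] [77.5 91.1] 425
```

View pics/s4.png

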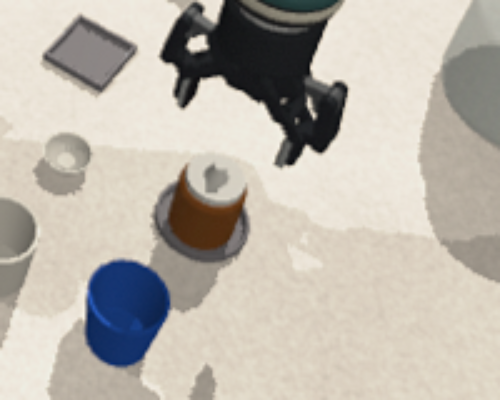

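The bottle at (207,210) stands upright inside the large tray's rim. The shaker is next.

```bash

python3 -m handwheel '0 0.1 0 0 1; 0 0.25 0 0 1; 0 0.4 0 0 1; 0 0.55 0 0 1; 0 0.7 0 0 1; 0 0.85 0 0 1; 0 0.95 0 0 1; 0 1 0 0 1; 0 1 0 0 1; 0 1 0 0 1' >/dev/null
python3 -m handwheel '0 0.1 0 0 1; 0 0.25 0 0 1; 0 0.4 0 0 1; 0 0.55 0 0 1; 0 0.7 0 0 1; 0 0.85 0 0 1; 0 0.95 0 0 1; 0 1 0 0 1; 0 1 0 0 1; 0 1 0 0 1' >/dev/null
python3 -m handwheel '0 0.1 0 0 1; 0 0.25 0 0 1; 0 0.4 0 0 1; 0 0.55 0 0 1; 0 0.7 0 0 1; 0 0.85 0 0 1; 0 0.95 0 0 1; 0 1 0 0 1; 0 1 0 0 1; 0 1 0 0 1' >/dev/null
python3 -m handwheel '0 0.1 0 0 1; 0 0.25 0 0 1; 0 0.4 0 0 1; 0 0.55 0 0 1; 0 0.7 0 0 1; 0 0.85 0 0 1; 0 0.95 0 0 1; 0 1 0 0 1; 0 1 0 0 1; 0 1 0 0 1' >/dev/null
python3 -m handwheel '0 0.1 0 0 1; 0 0.25 0 0 1; 0 0.4 0 0 1; 0 0.55 0 0 1; 0 0.7 0 0 1; 0 0.85 0 0 1; 0 0.95 0 0 1; 0 1 0 0 1; 0 1 0 0 1; 0 1 0 0 1' >/dev/null
python3 -m handwheel '0.1 0.05 0 0 1; 0.2 0.12 0 0 1; 0.3 0.2 0 0 1; 0.4 0.28 0 0 1; 0.5 0.36 0 0 1; 0.6 0.43 0 0 1; 0.69 0.457 0.05 0 1; 0.69 0.457 0.1 0 1; 0.69 0.457 0.1 0 1; 0.69 0.457 0.1 0 1'
python3 - <<'E'
from h import *
p,d=capture("side");P=cloud("side",d);P[...,2]-=.0013
q,z=band(P,.468,.1536,.04,.07,.095);print(rect(q),z,len(q));cv2.imwrite("pics/s5.png",cv2.resize(p[60:300,60:380,::-1],(800,600)))
E
```

```text
clock: 25.4
tool_pos: [0.4694, 0.1534, 0.1191]
ee_rot: [-0.002, -3.141, 0.0]
ft_force: [-0.3, 0.2, 0.2]
finger_gap: 1.003
gripper_force: 0.0
[465.7 154.1  38.4  35.9  41.1] [82.8 85.9] 151
```

View pics/s5.png

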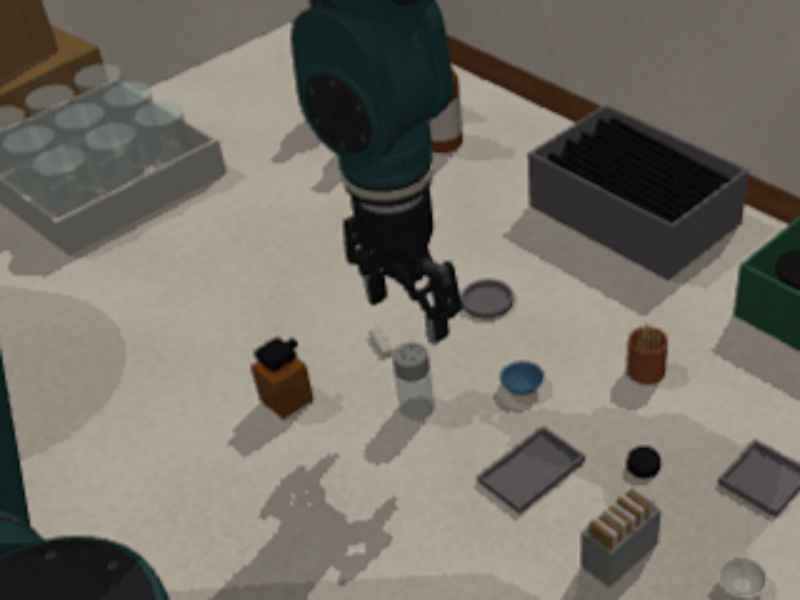

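The fingers at (400,290) stand over the shaker at (410,380), with no contact elsewhere.

```bash

python3 -m handwheel '0.01 0 0.08 0 1; 0.01 0 0.2 0 1; 0.01 0 0.33 0 1; 0.01 0 0.46 0 1; 0.01 0 0.6 0 1; 0.01 0 0.73 0 1; 0.01 0 0.84 0 1; 0.01 0 0.91 0 1; 0.01 0 0.94 0 1; 0.01 0 0.94 0 1' 
python3 -m handwheel '0 0 0 0 0.8; 0 0 0 0 0.7; 0 0 0 0 0.6; 0 0 0 0 0.5; 0 0 0 0 0.4; 0 0 0 0 0.3; 0 0 0 0 0.2; 0 0 0 0 0.2; 0 0 0 0 0.2; 0 0 0 0 0.2' 35
python3 -m handwheel '0 0 -0.05 0 0.2; 0 0 -0.15 0 0.2; 0 0 -0.27 0 0.2; 0 0 -0.4 0 0.2; 0 0 -0.55 0 0.2; 0 0 -0.7 0 0.2; 0 0 -0.85 0 0.2; 0 0 -0.95 0 0.2; 0 0 -1 0 0.2; 0 0 -1 0 0.2' 
python3 - <<'E'
from h import *
p,d=capture("side");cv2.imwrite("pics/s6.png",cv2.resize(p[110:260,150:350,::-1],(600,450)))
E
```

```text
clock: 26.45
tool_pos: [0.4681, 0.1536, 0.0251]
ee_rot: [-0.002, -3.141, 0.0]
ft_force: [0.2, -0.4, 0.8]
finger_gap: 1.001
gripper_force: 0.0
clock: 27.45
tool_pos: [0.4682, 0.1537, 0.0256]
ee_rot: [0.002, 3.141, 0.0]
ft_force: [-1.3, 0.3, 5.5]
finger_gap: 0.458
gripper_force: 34.6
clock: 28.45
tool_pos: [0.4683, 0.1537, 0.1258]
ee_rot: [0.002, 3.141, 0.0]
ft_force: [-0.0, -0.0, -1.6]
finger_gap: 0.46
gripper_force: 35.3
```

View pics/s6.png

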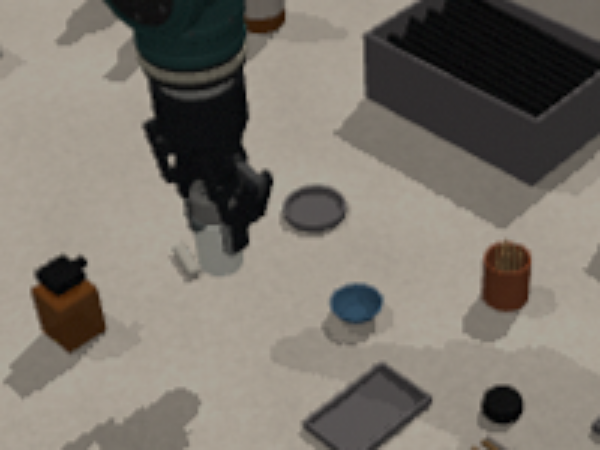

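The shaker is held upright at (218,235). I place it in the small round tray.

```bash

python3 -m handwheel '-0.05 0.02 0 0 0.2; -0.14 0.05 0 0 0.2; -0.26 0.1 0 0 0.2; -0.4 0.15 0 0 0.2; -0.54 0.2 0 0 0.2; -0.67 0.25 0 0 0.2; -0.78 0.3 0 0 0.2; -0.87 0.33 0 0 0.2; -0.91 0.345 0 0 0.2; -0.91 0.345 0 0 0.2' >/dev/null
python3 -m handwheel '-0.05 0.02 0 0 0.2; -0.14 0.05 0 0 0.2; -0.26 0.1 0 0 0.2; -0.4 0.15 0 0 0.2; -0.54 0.2 0 0 0.2; -0.67 0.25 0 0 0.2; -0.78 0.3 0 0 0.2; -0.87 0.33 0 0 0.2; -0.91 0.345 0 0 0.2; -0.91 0.345 0 0 0.2'
python3 -m handwheel '0 0 0.05 0 0.2; 0 0 0.13 0 0.2; 0 0 0.25 0 0.2; 0 0 0.38 0 0.2; 0 0 0.5 0 0.2; 0 0 0.62 0 0.2; 0 0 0.72 0 0.2; 0 0 0.79 0 0.2; 0 0 0.82 0 0.2; 0 0 0.82 0 0.2'
python3 -m handwheel '0 0 0.03 0 0.2; 0 0 0.06 0 0.2; 0 0 0.09 0 0.2; 0 0 0.12 0 0.2; 0 0 0.14 0 0.2; 0 0 0.15 0 0.2; 0 0 0.155 0 0.2; 0 0 0.155 0 0.2; 0 0 0.155 0 0.2; 0 0 0.155 0 0.2'
python3 -m handwheel '0 0 0 0 0.5; 0 0 0 0 0.6; 0 0 0 0 0.65; 0 0 0 0 0.7; 0 0 0 0 0.8; 0 0 0 0 0.9; 0 0 0 0 1; 0 0 0 0 1; 0 0 0 0 1; 0 0 0 0 1'
python3 -m handwheel '0 0 -0.03 0 1; 0 0 -0.1 0 1; 0 0 -0.2 0 1; 0 0 -0.32 0 1; 0 0 -0.46 0 1; 0 0 -0.6 0 1; 0 0 -0.75 0 1; 0 0 -0.88 0 1; 0 0 -0.97 0 1; 0 0 -1 0 1'
python3 - <<'E'
from h import *
p,d=capture("side");P=cloud("side",d);P[...,2]-=.0013
q,z=band(P,.65,.222,.04,.07,.095);print(rect(q),z,len(q))
for k,x,y in(("soy",.377,.271),):
    q,z=band(P,x,y,.05,.04,.062);print(k,rect(q))
cv2.imwrite("pics/s7.png",cv2.resize(p[60:260,120:380,::-1],(650,500)))
E
```

```text
clock: 30.5
tool_pos: [0.6506, 0.2226, 0.125]
ee_rot: [-0.002, -3.141, 0.0]
ft_force: [0.5, -0.5, -1.3]
finger_gap: 0.458
gripper_force: 35.3
clock: 31.5
tool_pos: [0.6501, 0.2224, 0.043]
ee_rot: [-0.002, -3.141, 0.0]
ft_force: [-0.6, 1.0, 0.0]
finger_gap: 0.454
gripper_force: 35.3
clock: 32.5
tool_pos: [0.6502, 0.2225, 0.0286]
ee_rot: [0.002, 3.141, 0.0]
ft_force: [-4.7, -1.0, 10.0]
finger_gap: 0.459
gripper_force: 36.4
clock: 33.5
tool_pos: [0.6502, 0.2225, 0.0278]
ee_rot: [0.002, 3.142, -0.0]
ft_force: [-0.5, 0.3, -0.4]
finger_gap: 0.994
gripper_force: 0.0
clock: 34.5
tool_pos: [0.6507, 0.2226, 0.1294]
ee_rot: [0.002, 3.14, 0.001]
ft_force: [-0.5, 0.5, 0.7]
finger_gap: 0.996
gripper_force: 0.0
[648.1 222.3  42.1  36.2  45.1] [85.4 88.9] 133
soy [375.6 274.1  49.3  46.2  89.3]
```

View pics/s7.png

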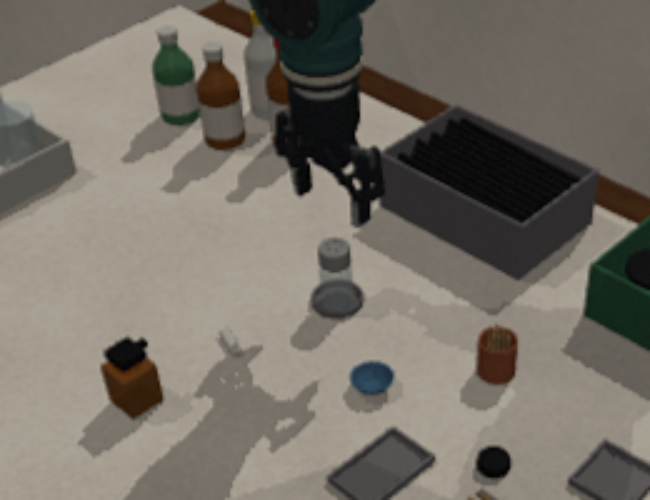

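The shaker at (336,275) stands inside the small tray. The soy cruet is next.

```bash

python3 -m handwheel '0.1 0 0 0 1; 0.25 0 0 0 1; 0.4 0.02 0 0 1; 0.55 0.05 0 0 1; 0.7 0.1 0 0 1; 0.85 0.15 0 0 1; 0.95 0.2 0 0 1; 1 0.2 0 0 1; 1 0.2 0 0 1; 1 0.2 0 0 1' >/dev/null
python3 -m handwheel '0.1 0.02 0 0 1; 0.25 0.05 0 0 1; 0.4 0.08 0 0 1; 0.55 0.12 0 0 1; 0.7 0.15 0 0 1; 0.85 0.18 0 0 1; 0.95 0.2 0 0 1; 1 0.2 0 0 1; 1 0.2 0 0 1; 1 0.2 0 0 1' >/dev/null
python3 -m handwheel '0.1 0.02 0 0 1; 0.2 0.04 0 0.02 1; 0.3 0.06 0 0.04 1; 0.4 0.08 0 0.06 1; 0.5 0.09 0 0.08 1; 0.6 0.09 0 0.1 1; 0.7 0.09 0 0.1 1; 0.734 0.09 0.06 0.1 1; 0.734 0.09 0.06 0.1 1; 0.734 0.09 0.06 0.1 1'
python3 -m handwheel '0 0 0.1 0 1; 0 0 0.22 0 1; 0 0 0.35 0 1; 0 0 0.5 0 1; 0 0 0.65 0 1; 0 0 0.79 0 1; 0 0 0.9 0 1; 0 0 0.97 0 1; 0 0 0.99 0 1; 0 0 0.99 0 1'
python3 -m handwheel '0 0 0 0 0.8; 0 0 0 0 0.7; 0 0 0 0 0.6; 0 0 0 0 0.5; 0 0 0 0 0.4; 0 0 0 0 0.3; 0 0 0 0 0.2; 0 0 0 0 0.2; 0 0 0 0 0.2; 0 0 0 0 0.2' 40
python3 -m handwheel '0 0 -0.05 0 0.2; 0 0 -0.15 0 0.2; 0 0 -0.27 0 0.2; 0 0 -0.4 0 0.2; 0 0 -0.55 0 0.2; 0 0 -0.7 0 0.2; 0 0 -0.85 0 0.2; 0 0 -0.95 0 0.2; 0 0 -1 0 0.2; 0 0 -1 0 0.2' 
python3 - <<'E'
from h import *
p,d=capture("side");cv2.imwrite("pics/s8.png",cv2.resize(p[110:260,100:300,::-1],(600,450)))
E
```

```text
clock: 37.55
tool_pos: [0.377, 0.2717, 0.1216]
ee_rot: [-0.084, -3.14, 0.0]
ft_force: [-0.1, 0.1, 0.3]
finger_gap: 1.0
gripper_force: 0.0
clock: 38.55
tool_pos: [0.3768, 0.2717, 0.0226]
ee_rot: [-0.084, -3.14, 0.0]
ft_force: [-0.3, -0.3, -0.1]
finger_gap: 1.003
gripper_force: 0.0
clock: 39.55
tool_pos: [0.3771, 0.272, 0.0232]
ee_rot: [0.084, 3.14, 0.001]
ft_force: [-1.3, 0.8, 5.3]
finger_gap: 0.532
gripper_force: 41.2
clock: 40.55
tool_pos: [0.377, 0.2719, 0.1233]
ee_rot: [0.084, 3.14, 0.001]
ft_force: [-0.6, -0.3, -1.5]
finger_gap: 0.53
gripper_force: 41.3
```

View pics/s8.png

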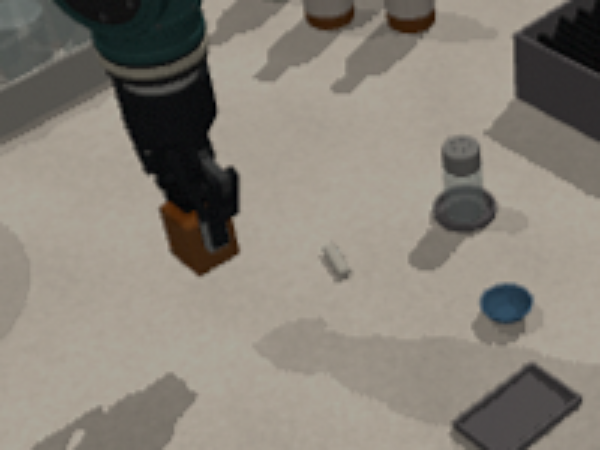

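The cruet is held upright at (200,230). I carry it to the square tray.

```bash

python3 -m handwheel '0 -0.05 -0.02 -0.02 0.2; 0 -0.15 -0.05 -0.04 0.2; 0 -0.28 -0.1 -0.06 0.2; 0 -0.42 -0.1 -0.08 0.2; 0 -0.56 -0.1 -0.1 0.2; 0 -0.7 -0.1 -0.1 0.2; 0 -0.82 -0.1 -0.1 0.2; 0 -0.92 -0.1 -0.1 0.2; 0 -0.98 -0.1 -0.1 0.2; 0 -1 -0.1 -0.1 0.2'
python3 -m handwheel '-0.03 -0.05 0 0 0.2; -0.1 -0.14 0 0 0.2; -0.19 -0.26 0 0 0.2; -0.28 -0.4 0 0 0.2; -0.37 -0.53 0 0 0.2; -0.47 -0.66 0 0 0.2; -0.56 -0.78 0 0 0.2; -0.63 -0.87 0 0 0.2; -0.667 -0.928 0 0 0.2; -0.667 -0.928 0 0 0.2' >/dev/null
python3 -m handwheel '-0.03 -0.05 0 0 0.2; -0.1 -0.14 0 0 0.2; -0.19 -0.26 0 0 0.2; -0.28 -0.4 0 0 0.2; -0.37 -0.53 0 0 0.2; -0.47 -0.66 0 0 0.2; -0.56 -0.78 0 0 0.2; -0.63 -0.87 0 0 0.2; -0.667 -0.928 0 0 0.2; -0.667 -0.928 0 0 0.2' >/dev/null
python3 -m handwheel '-0.03 -0.05 0 0 0.2; -0.1 -0.14 0 0 0.2; -0.19 -0.26 0 0 0.2; -0.28 -0.4 0 0 0.2; -0.37 -0.53 0 0 0.2; -0.47 -0.66 0 0 0.2; -0.56 -0.78 0 0 0.2; -0.63 -0.87 0 0 0.2; -0.667 -0.928 0 0 0.2; -0.667 -0.928 0 0 0.2' >/dev/null
python3 -m handwheel '-0.03 -0.05 0 0 0.2; -0.1 -0.14 0 0 0.2; -0.19 -0.26 0 0 0.2; -0.28 -0.4 0 0 0.2; -0.37 -0.53 0 0 0.2; -0.47 -0.66 0 -0.02 0.2; -0.56 -0.78 0 -0.04 0.2; -0.63 -0.87 0 -0.06 0.2; -0.667 -0.928 0 -0.06 0.2; -0.667 -0.928 0 -0.06 0.2'
python3 - <<'E'
from h import *
p,d=capture("side");P=cloud("side",d);P[...,2]-=.0013;x,y=.638,-.199
h=cv2.cvtColor(p,cv2.COLOR_RGB2HSV);m=(h[...,1]>140)&(h[...,0]<20)&(h[...,2]>40)&(np.hypot(P[...,0]-x,P[...,1]-y)<.06)&(P[...,2]>.08)
print(m.sum(),np.round(1e3*np.percentile(P[m],[1,99],axis=0)))
q,z=band(P,.638,-.2,.06,.007,.0125);print(rect(q),len(q))
E
```

```text
clock: 41.6
tool_pos: [0.3715, 0.1714, 0.1327]
ee_rot: [-0.003, -3.141, 0.0]
ft_force: [-0.4, 0.2, -1.9]
finger_gap: 0.528
gripper_force: 41.3
clock: 45.6
tool_pos: [0.6382, -0.2002, 0.1325]
ee_rot: [0.047, -3.141, -0.0]
ft_force: [-0.0, -1.3, -1.6]
finger_gap: 0.533
gripper_force: 41.3
395 [[ 612. -223.  115.]
 [ 638. -181.  178.]]
[ 638.2 -197.2   74.8   73.7    3.7] 143
```

```bash

python3 -m handwheel '0 0 0.05 0 0.2; 0 0 0.15 0 0.2; 0 0 0.28 0 0.2; 0 0 0.42 0 0.2; 0 0 0.56 0 0.2; 0 0 0.7 0 0.2; 0 0 0.8 0 0.2; 0 0 0.88 0 0.2; 0 0 0.92 0 0.2; 0 0 0.92 0 0.2'
python3 -m handwheel '0 0 0.03 0 0.2; 0 0 0.06 0 0.2; 0 0 0.09 0 0.2; 0 0 0.12 0 0.2; 0 0 0.14 0 0.2; 0 0 0.15 0 0.2; 0 0 0.155 0 0.2; 0 0 0.155 0 0.2; 0 0 0.155 0 0.2; 0 0 0.155 0 0.2'
python3 -m handwheel '0 0 0 0 0.55; 0 0 0 0 0.6; 0 0 0 0 0.65; 0 0 0 0 0.7; 0 0 0 0 0.8; 0 0 0 0 0.9; 0 0 0 0 1; 0 0 0 0 1; 0 0 0 0 1; 0 0 0 0 1'
python3 -m handwheel '0 0 -0.03 0 1; 0 0 -0.1 0 1; 0 0 -0.2 0 1; 0 0 -0.32 0 1; 0 0 -0.46 0 1; 0 0 -0.6 0 1; 0 0 -0.75 0 1; 0 0 -0.88 0.04 1; 0 0 -0.97 0.06 1; 0 0 -1 0.06 1'
python3 - <<'E'
from h import *
p,d=capture("side");P=cloud("side",d);P[...,2]-=.0013
for k,x,y,a,b in(("soy",.638,-.199,.04,.064),("lid",.638,-.199,.07,.1),("caddy",.462,-.147,.04,.058)):
    q,z=band(P,x,y,.055,a,b);print(k,rect(q),z)
cv2.imwrite("pics/s9.png",cv2.resize(p[160:340,220:460,::-1],(640,480)))
E
```

```text
clock: 46.65
tool_pos: [0.6377, -0.1995, 0.0404]
ee_rot: [0.048, -3.141, -0.0]
ft_force: [-0.6, -0.4, -1.6]
finger_gap: 0.53
gripper_force: 41.3
clock: 47.65
tool_pos: [0.6378, -0.1996, 0.0262]
ee_rot: [-0.048, 3.141, -0.0]
ft_force: [-5.3, 1.0, 12.0]
finger_gap: 0.534
gripper_force: 42.8
clock: 48.65
tool_pos: [0.6379, -0.1996, 0.0253]
ee_rot: [-0.048, 3.141, -0.0]
ft_force: [-0.7, 0.6, -0.2]
finger_gap: 0.998
gripper_force: 0.0
clock: 49.65
tool_pos: [0.6383, -0.1998, 0.1269]
ee_rot: [0.002, 3.14, -0.001]
ft_force: [0.2, 0.9, 0.1]
finger_gap: 1.003
gripper_force: 0.0
soy [ 635.3 -200.    47.5   46.1    2.7] [56.8 62.4]
lid [ 640.7 -199.4   47.6   32.9    2.1] [82.  84.9]
caddy [ 461.5 -145.2   40.4   77.    87.9] [51.3 56.7]
```

View pics/s9.png

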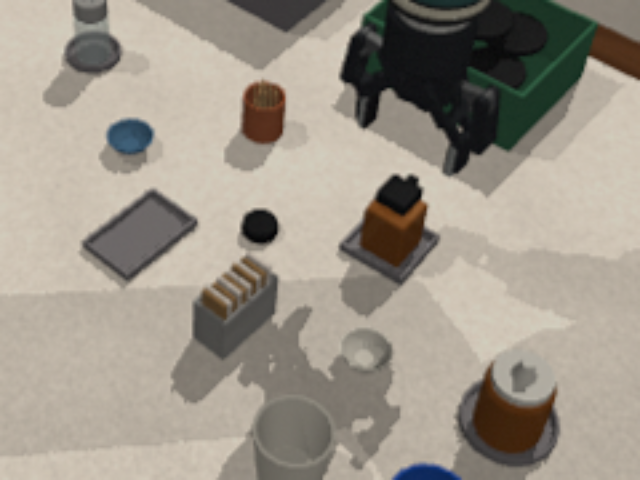

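The cruet at (393,225) sits within the square rim and the caddy at (235,310) is untouched. The caddy is next.

```bash

python3 -m handwheel '0.1 0.03 0 0 1; 0.22 0.06 0 0 1; 0.35 0.1 0 0 1; 0.5 0.15 0 0 1; 0.63 0.2 0 0 1; 0.75 0.23 0 0 1; 0.85 0.26 0 0 1; 0.878 0.265 0 0 1; 0.878 0.265 0 0 1; 0.878 0.265 0 0 1' >/dev/null
python3 -m handwheel '0.1 0.03 0 0 1; 0.22 0.06 0 0 1; 0.35 0.1 0 0 1; 0.5 0.15 0 0 1; 0.63 0.2 0 0 1; 0.75 0.23 0 0 1; 0.85 0.26 0 0 1; 0.878 0.265 0 0 1; 0.878 0.265 0 0 1; 0.878 0.265 0 0 1'
python3 -m handwheel '0 0 0.1 0 1; 0 0 0.22 0 1; 0 0 0.35 0 1; 0 0 0.5 0 1; 0 0 0.65 0 1; 0 0 0.79 0 1; 0 0 0.9 0 1; 0 0 0.98 0 1; 0 0 1 0 1; 0 0 1 0 1'
python3 -m handwheel '0 0 0 0 0.8; 0 0 0 0 0.7; 0 0 0 0 0.6; 0 0 0 0 0.5; 0 0 0 0 0.4; 0 0 0 0 0.3; 0 0 0 0 0.2; 0 0 0 0 0.2; 0 0 0 0 0.2; 0 0 0 0 0.2' 40
python3 -m handwheel '0 0 -0.05 0 0.2; 0 0 -0.15 0 0.2; 0 0 -0.27 0 0.2; 0 0 -0.4 0 0.2; 0 0 -0.55 0 0.2; 0 0 -0.7 0 0.2; 0 0 -0.85 0 0.2; 0 0 -0.95 0 0.2; 0 0 -1 0 0.2; 0 0 -1 0 0.2' 
python3 - <<'E'
from h import *
p,d=capture("side");P=cloud("side",d);P[...,2]-=.0013
cv2.imwrite("pics/s10.png",cv2.resize(p[160:310,200:400,::-1],(600,450)))
p,d=capture("top");P=cloud("top",d);q,z=band(P,.485,-.006,.065,.0065,.0125);print(rect(q),len(q),1e3*np.percentile(q,[2,98],axis=0))
E
```

```text
clock: 51.7
tool_pos: [0.4628, -0.1466, 0.1253]
ee_rot: [0.002, 3.141, -0.0]
ft_force: [-0.4, 0.1, 0.1]
finger_gap: 1.002
gripper_force: 0.0
clock: 52.7
tool_pos: [0.4624, -0.1464, 0.0252]
ee_rot: [-0.002, -3.141, -0.0]
ft_force: [0.2, 0.6, 0.2]
finger_gap: 1.005
gripper_force: 0.0
clock: 53.7
tool_pos: [0.4625, -0.1465, 0.0256]
ee_rot: [0.002, 3.141, -0.001]
ft_force: [-0.2, 0.5, 5.5]
finger_gap: 0.441
gripper_force: 39.8
clock: 54.7
tool_pos: [0.4626, -0.1465, 0.1258]
ee_rot: [0.002, 3.141, -0.001]
ft_force: [0.1, -0.8, -1.6]
finger_gap: 0.443
gripper_force: 40.2
[4.854e+02 7.800e+00 9.790e+01 9.170e+01 4.000e-01] 149 [[436.50542939 -38.09911767]
 [534.31222565  25.64740009]]
```

View pics/s10.png

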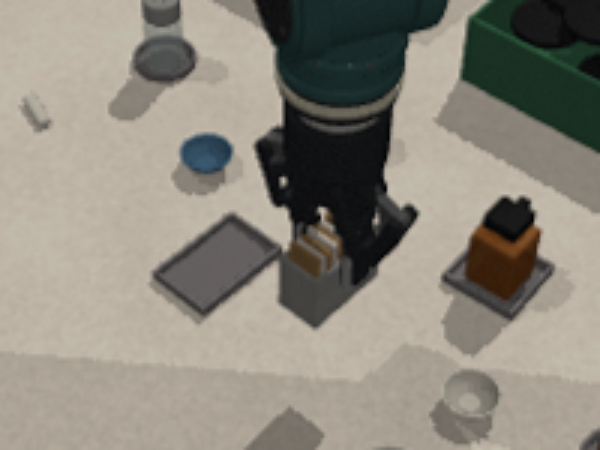

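The caddy is held upright at (325,280), and the oblong tray at (217,265) is free.

```bash

python3 -m handwheel '-0.02 0.05 0 0 0.2; -0.04 0.12 0 0 0.2; -0.06 0.2 0 0 0.2; -0.08 0.3 0 0 0.2; -0.1 0.4 0 0 0.2; -0.11 0.5 0 0 0.2; -0.11 0.6 0 0 0.2; -0.11 0.67 0 0 0.2; -0.11 0.7 0 0 0.2; -0.11 0.7 0 0 0.2' >/dev/null
python3 -m handwheel '-0.02 0.05 0 0 0.2; -0.04 0.12 0 0.02 0.2; -0.06 0.2 0 0.04 0.2; -0.08 0.3 0 0.06 0.2; -0.1 0.4 0 0.08 0.2; -0.11 0.5 0 0.1 0.2; -0.11 0.6 0 0.1 0.2; -0.11 0.68 0 0.1 0.2; -0.11 0.707 0 0.1 0.2; -0.11 0.707 0 0.1 0.2'
python3 -m handwheel '0 0 0.05 0 0.2; 0 0 0.13 0 0.2; 0 0 0.25 0 0.2; 0 0 0.38 0 0.2; 0 0 0.5 0 0.2; 0 0 0.62 0 0.2; 0 0 0.72 0 0.2; 0 0 0.79 0 0.2; 0 0 0.82 0 0.2; 0 0 0.82 0 0.2'
python3 -m handwheel '0 0 0.03 0 0.2; 0 0 0.06 0 0.2; 0 0 0.09 0 0.2; 0 0 0.12 0 0.2; 0 0 0.14 0 0.2; 0 0 0.15 0 0.2; 0 0 0.155 0 0.2; 0 0 0.155 0 0.2; 0 0 0.155 0 0.2; 0 0 0.155 0 0.2'
python3 -m handwheel '0 0 0 0 0.5; 0 0 0 0 0.6; 0 0 0 0 0.65; 0 0 0 0 0.7; 0 0 0 0 0.8; 0 0 0 0 0.9; 0 0 0 0 1; 0 0 0 0 1; 0 0 0 0 1; 0 0 0 0 1'
python3 -m handwheel '0 0 -0.03 0 1; 0 0 -0.1 0 1; 0 0 -0.2 0 1; 0 0 -0.32 0 1; 0 0 -0.46 0 1; 0 0 -0.6 0 1; 0 0 -0.75 0 1; 0 0 -0.88 0 1; 0 0 -0.97 0 1; 0 0 -1 0 1'
python3 -m handwheel '0 0 -0.1 0 1; 0 0 -0.2 0 1; 0 0 -0.3 0 1; 0 0 -0.45 0 1; 0 0 -0.6 0 1; 0 0 -0.75 0 1; 0 0 -0.9 0 1; 0 0 -1 0 1; 0 0 -1 0 1; 0 0 -1 0 1'
python3 - <<'E'
from h import *
p,d=capture("side");P=cloud("side",d);P[...,2]-=.0013
for k,x,y,a,b in(("caddy",.484,-.006,.04,.061),("soy",.638,-.199,.04,.064),("cup",.372,-.28,.066,.08),("pot",.683,-.002,.035,.08)):
    q,z=band(P,x,y,.055,a,b);print(k,rect(q),z)
cv2.imwrite("pics/s11.png",cv2.resize(p[140:400,130:480,::-1],(800,594)))
E
```

```text
clock: 56.8
tool_pos: [0.4844, -0.0054, 0.1253]
ee_rot: [-0.083, -3.14, 0.0]
ft_force: [-0.6, -0.1, -1.1]
finger_gap: 0.441
gripper_force: 40.1
clock: 57.8
tool_pos: [0.4844, -0.0058, 0.043]
ee_rot: [-0.084, -3.14, -0.0]
ft_force: [0.4, -0.5, -1.0]
finger_gap: 0.44
gripper_force: 40.1
clock: 58.8
tool_pos: [0.4844, -0.0057, 0.0286]
ee_rot: [0.084, 3.14, -0.0]
ft_force: [-6.9, 2.1, 19.0]
finger_gap: 0.445
gripper_force: 42.5
clock: 59.8
tool_pos: [0.4845, -0.0057, 0.0278]
ee_rot: [-0.084, -3.14, -0.0]
ft_force: [-0.6, 0.1, 0.3]
finger_gap: 1.0
gripper_force: 0.0
clock: 60.8
tool_pos: [0.4849, -0.0058, 0.129]
ee_rot: [0.084, 3.139, -0.0]
ft_force: [0.8, 0.2, 0.2]
finger_gap: 1.002
gripper_force: 0.0
clock: 61.8
tool_pos: [0.4844, -0.0057, 0.2275]
ee_rot: [-0.084, -3.14, -0.0]
ft_force: [-0.4, 0.2, 0.3]
finger_gap: 1.001
gripper_force: 0.0
caddy [476.8 -16.1  37.7  80.4  63.2] [53.7 59.2]
soy [ 634.7 -199.6   45.3   45.3    1.7] [57.  62.5]
cup [ 372.  -280.2   67.5   65.1    4.7] [70.5 73.7]
pot [6.842e+02 3.000e-01 4.990e+01 4.290e+01 4.020e+01] [46.8 60.6]
```

View pics/s11.png

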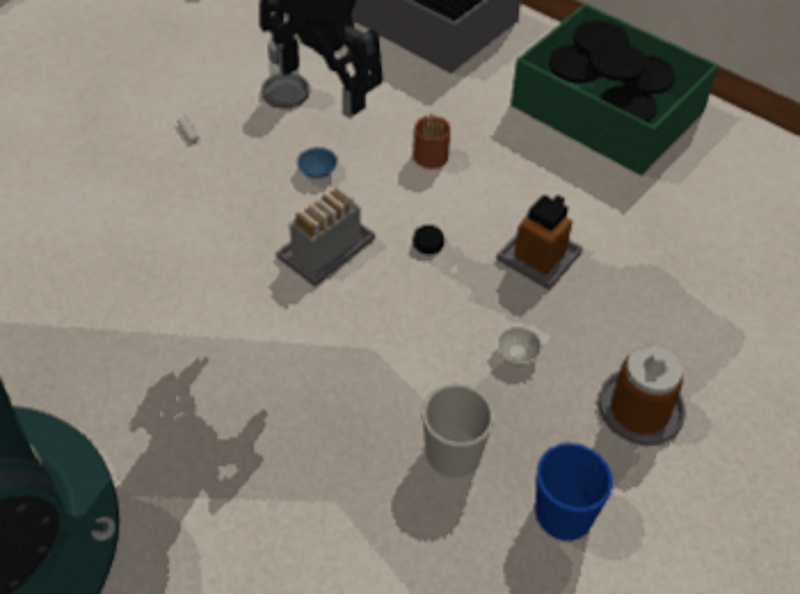

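All four stand in their trays: caddy (325,235), soy (543,240), sauce (648,390), shaker (285,75). The teacup (455,430) and the pot (432,140) have not moved.

```bash
python3 - <<'E'
from h import *
p,d=capture("side");P=cloud("side",d);P[...,2]-=.0013
for nm,x,y,a,b in(("caddy",.4845,-.0058,.066,.08),("shaker",.6506,.2225,.08,.095),("sauce",.5387,-.392,.068,.1)):
    q,z=band(P,x,y,.045,a,b);print(nm,rect(q),z,len(q))
print(finish_job())
E
```

```text
caddy [482.9  -5.5  29.3  63.2  84.3] [70.1 73.6] 204
shaker [638.5 231.4  33.4   9.2  45. ] [85.1 89.9] 23
sauce [ 534.8 -392.7   51.7   52.3   67.3] [77.6 91. ] 420
the job is handed in; nothing more can be done
None
```

I handed the job in at about 62 s: the sauce bottle, shaker, soy cruet and packet caddy each stand upright in their matching tray, and the teacup and toothpick pot are where they were.

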